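# Stroke the parts-box lids shut

## Robot

A 6-joint arm with a two-finger parallel gripper is mounted at the origin on a cart in front of the work surface, level with it; the furniture and walls round the work are solid. World frame = base frame: x ahead of the robot, y to its left, z up, the work surface at z = 0. Lengths are in m, angles in rad, forces in N, time in s.
With the tool pointing down it reaches from about 0.275 to 0.725 m from the base axis. Payload 15.9 kg.
Tool frame: the origin (TCP) lies on the centre line of the jaws, within the pads' length; the fingertips stand 22 mm ahead of it and the grasp point (between the pads) lies 3 mm ahead of it; z points along the fingers, y is the line along which they close (so a half turn about z gives the same grasp; the last joint's range is limited). The gripper opens to 85 mm and grips with 20 to 120 N. Pads are 22 mm wide; open, the fingers measure 114 mm over their backs; the gripper's body (76 mm by 85 mm) begins 54 mm behind the grasp point. The pads swing forward as they close: fully open they stand 13 mm farther back than shut.
Start: joints at [0, 0.213, -0.034, 1.323, 0, 1.571], TCP at [0.5, -0, 0.253] pointing down, gripper open.
Joint ranges: [-2.98, 2.98], [-0.74, 1.72], [-1.14, 1.35], [-2.1, 2.04], [-1.57, 1.44], [-3.14, 3.14]. Speed limits (rad/s): [1.89, 1.89, 2.39, 2.57, 3.14, 3.14].

## Interface

Orientations are given as a unit quaternion [x, y, z, w].
In Python, from workcell import telemetry, eyes, close_job gives the robot as it stands.
- The arm moves only by the tool play_rows, never from a script. Its arguments are lists of equal length, an entry for each row: "grip": the finger opening in cm, from 0 to 8.54; "translation": the shift along the tool's x, y, z in cm, a list of three; "angular": the turn, a rotation vector about the tool's x, y, z in rad, a list of three. In form: {"grip": [grip, ...], "translation": [[x, y, z], ...], "angular": [[rx, ry, rz], ...]}. A call has 1 to 12 rows; each row is the pose to reach, as a shift and turn from the pose commanded when the call began, along the tool's axes at that moment; what a row does not reach only later rows make up. A row lasts 1/8 s, in which the tool goes at most 62.5 mm and 10.7 degrees, less where a joint would pass 70% of its speed; a pose out of reach is approached as far as the arm can. A call with a gripper value outside its range is refused whole. The fingers move at their own pace and stop on an object; "squeeze" is the grip in N (left out, the last holds). Time passes only in rows, so rows that repeat a pose let the fingers close. It gives the time, the measured TCP pose, the force, the opening and the grip force at its end, in the units of the state.
- telemetry.sense(): the state, without advancing time (a new reading comes with each control period).
- eyes.read_camera(name): name is "scene" or "side" or "wrist"; returns (picture, depth): 384x512x3 uint8, red, green, blue; 384x512 float32, m along the optical axis (not along the pixel's ray), 0 where there is no reading.
- eyes.camera_params(name): a dict with "camera_matrix" (3x3 intrinsics, pixels), "R" (3x3) and "t" (3): a world point X has camera coordinates R X + t; the wrist camera has in their place "T_tool_cam" (4x4, takes a point from camera to tool coordinates, whose origin is the TCP and whose axes are the flange's). Camera axes: x right, y down, z forward; pixel columns grow to the right and rows downward; lengths in m; the calibration is good to about 2 mm. A picture is of the moment at which its call begins: read the wrist's pose just before it. camera_params takes no time and is no camera call.
- close_job(): hands the job in; it is judged then, once.
The state is a dict: "time": time; "joint_pos": joint angles; "qvel": joint speeds; "joint_efforts": joint torques, N m; "tcp_pos": TCP position; "eef_rot": TCP orientation; "contact_force": force on the tool from outside, world axes, zero at the start; "wrist_torque": the same for the moment, N m; "grip_width": finger opening in m; "grasp_force": force on a finger pad.
Only numpy, scipy, OpenCV 4.12 (cv2) and the standard library are available. Lean on these libraries where they do the work, as an engineer would, in place of code of your own. Each camera call takes 0.05 s, during which the arm holds its last target. There are 200 camera calls.

## Task

Shut the five open lids of the longer parts-box strip by running the closed fingertips lightly along the top of the row, starting over the grip tab, so that the lids fold flat one after another down to the far end. Do not push hard, lift the strip or shove it out of place; leave the shorter strip standing with its lids open, leave the other things on the bench alone, and finish with the hand clear.

Things in the scene. Friction and masses are not known exactly. Their poses are not given: they have to be found in the camera images.
- long_strip: Longer strip of 5 open-topped parts boxes, one grey plastic piece 186x40x24 mm, loose on the bench, 0.5 to 1 kg. Origin: centre of underside, z up; +x runs along the row from the grip tab (solid block 26 mm long at the -x end, black side ribs) to the far end. White lids hinge across the row on the box edge nearest the tab; shut, they lie flat, tops 26.5 mm above the bench
- short_strip: Shorter strip, 3 boxes, same make, 122x40x24 mm, axes alike; its lids stand open up to 54 mm above the bench and are to stay so. The two strips lie about 0.3 m apart between centres, one to the left and one to the right, either way round; tabs on the left as the robot sees them
- long_strip_lid1 (a joint): lid 1 of the longer strip, counted from the tab: 30 mm long, 39 wide, 2.5 thick; hinge across the row at x = -66, z = 24 mm of the strip. 0 = shut flat, grows as it opens (rad), at most 1.45; starts at 1.15 to 1.4, standing up and leaning away from the tab. Friction holds it at any angle; a fingertip passing towards +x, 1 to 5 mm above the height of a shut lid, folds it shut with a few N
- long_strip_lid2 (a joint): lid 2 of the longer strip, counted from the tab: 30 mm long, 39 wide, 2.5 thick; hinge across the row at x = -34, z = 24 mm of the strip. 0 = shut flat, grows as it opens (rad), at most 1.45; starts at 1.15 to 1.4, standing up and leaning away from the tab. Friction holds it at any angle; a fingertip passing towards +x, 1 to 5 mm above the height of a shut lid, folds it shut with a few N
- long_strip_lid3 (a joint): lid 3 of the longer strip, counted from the tab: 30 mm long, 39 wide, 2.5 thick; hinge across the row at x = -2, z = 24 mm of the strip. 0 = shut flat, grows as it opens (rad), at most 1.45; starts at 1.15 to 1.4, standing up and leaning away from the tab. Friction holds it at any angle; a fingertip passing towards +x, 1 to 5 mm above the height of a shut lid, folds it shut with a few N
- long_strip_lid4 (a joint): lid 4 of the longer strip, counted from the tab: 30 mm long, 39 wide, 2.5 thick; hinge across the row at x = 30, z = 24 mm of the strip. 0 = shut flat, grows as it opens (rad), at most 1.45; starts at 1.15 to 1.4, standing up and leaning away from the tab. Friction holds it at any angle; a fingertip passing towards +x, 1 to 5 mm above the height of a shut lid, folds it shut with a few N
- long_strip_lid5 (a joint): lid 5 of the longer strip, counted from the tab: 30 mm long, 39 wide, 2.5 thick; hinge across the row at x = 62, z = 24 mm of the strip. 0 = shut flat, grows as it opens (rad), at most 1.45; starts at 1.15 to 1.4, standing up and leaning away from the tab. Friction holds it at any angle; a fingertip passing towards +x, 1 to 5 mm above the height of a shut lid, folds it shut with a few N
- short_strip_lid1 (a joint): lid 1 of the shorter strip, counted from the tab, hinge at x = -34 mm: 0 = shut, starts open at 1.15 to 1.4 rad, to be left open
- short_strip_lid2 (a joint): lid 2 of the shorter strip, counted from the tab, hinge at x = -2 mm: 0 = shut, starts open at 1.15 to 1.4 rad, to be left open
- short_strip_lid3 (a joint): lid 3 of the shorter strip, counted from the tab, hinge at x = 30 mm: 0 = shut, starts open at 1.15 to 1.4 rad, to be left open
- pen: bystander, to be left alone: pen with blue barrel, 134 mm long, 15 mm thick, lying between the two strips; origin at the centre of its underside
- keys: bystander, to be left alone: folding hex key set, red, 26x90x21 mm; origin at the centre of its underside
- tape: bystander, to be left alone: roll of amber tape lying flat, 68 mm across, 18 mm high; origin at the centre of its underside
- tweezers: bystander, to be left alone: bent steel tweezers, 126 mm long, 9 mm high; origin at the centre of its underside
- brush: bystander, to be left alone: black brush, 132 mm long, 12 mm high, lying near the front edge of the bench; origin at the centre of its underside

How it is judged:
On the way, in this order (a step that is already met when the one before it is completed fails the run):
1. lid 1 of the longer strip, counted from the tab, is shut (value of joint long_strip_lid1 below 0.2 rad), for 0.05 s.
2. lid 2 of the longer strip, counted from the tab, is shut (value of joint long_strip_lid2 below 0.2 rad), for 0.05 s.
3. lid 3 of the longer strip, counted from the tab, is shut (value of joint long_strip_lid3 below 0.2 rad), for 0.05 s.
4. lid 4 of the longer strip, counted from the tab, is shut (value of joint long_strip_lid4 below 0.2 rad), for 0.05 s.
5. lid 5 of the longer strip, counted from the tab, is shut (value of joint long_strip_lid5 below 0.2 rad), for 0.05 s.
At the end, for the whole second after the job is handed in: All five lids of the longer strip are within 0.2 rad of flat; that strip stands flat on the bench, at rest, within 25 mm of where it was; the shorter strip is within 15 mm of where it was with its three lids still open more than 1 rad; the other things are within 20 mm of where they were (value of joint each of long_strip_lid1, long_strip_lid2, long_strip_lid3, long_strip_lid4, long_strip_lid5 below 0.2 rad and value of joint each of short_strip_lid1, short_strip_lid2, short_strip_lid3 above 1 rad and distance of long_strip from where it was at the start of the episode below 0.025 m and height (world z) of long_strip below 0.008 m and angle between long_strip's own z axis and vertical below 0.1 rad and linear speed of long_strip below 0.01 m/s and distance of short_strip from where it was at the start of the episode below 0.015 m and distance of each of pen, keys, tape, tweezers, brush from where it was at the start of the episode below 0.02 m); the robot touches nothing.
It fails at once if the fingers press on the longer strip with more than 20 N (contact force between the fingers and long_strip above 20 N).
It fails at once if the longer strip is lifted or tipped (height (world z) of long_strip above 0.008 m or angle between long_strip's own z axis and vertical above 0.15 rad).
It fails at once if the longer strip is shoved more than 25 mm (distance of long_strip from where it was at the start of the episode above 0.025 m).
It fails at once if the shorter strip is moved or lifted, or one of its lids is pushed towards shut (value of joint any of short_strip_lid1, short_strip_lid2, short_strip_lid3 below 1 rad or distance of short_strip from where it was at the start of the episode above 0.015 m).
It fails at once if a bystander is moved (distance of any of pen, keys, tape, tweezers, brush from where it was at the start of the episode above 0.02 m).
It also fails if it takes over 35 s, if anything falls off the work surface, if the arm or the gripper's body presses on something with over 40 N, if the wrist force passes 120 N, or if a joint passes its speed limit or range.

## Working session

There is one attempt and no reset: what is moved stays moved. The work goes in short steps, Python scripts to look and compute and a tool call to move; the robot and the scene stay as the last step left them, time stands still between calls to the robot, and variables do not carry over. Pictures are saved under pics/ and viewed, at most 10 in all, crops included, and the job is handed in when it is done.

Besides the shell and the picture viewer there is one more tool, called after "Emit:" as name(argument=value, ...) on one line, values as JSON. play_rows: Moves the arm, as the interface text tells. Its arguments: {"type":"object","properties":{"grip":{"type":"array"},"translation":{"type":"array"},"angular":{"type":"array"},"squeeze":{"type":"number"}},"required":["grip","translation","angular"]}

```bash
mkdir -p pics
cat > h.py <<'E'
import numpy as np,cv2
from workcell import telemetry,eyes,close_job
def cloud(name):
    s=telemetry.sense(); im,d=eyes.read_camera(name); p=eyes.camera_params(name)
    K=np.array(p["camera_matrix"]); v,u=np.mgrid[:384,:512]
    X=np.stack([(u-K[0,2])/K[0,0]*d,(v-K[1,2])/K[1,1]*d,d],-1)
    if "R" in p: W=(X-np.array(p["t"]))@np.array(p["R"])
    else:
        from scipy.spatial.transform import Rotation as Ro
        T=np.array(p["T_tool_cam"]); W=(X@T[:3,:3].T+T[:3,3])@Ro.from_quat(s["eef_rot"]).as_matrix().T+np.array(s["tcp_pos"])
    W[d==0]=np.nan
    return im,W
E
python3 - <<'E'
from h import *
s=telemetry.sense();print(s["tcp_pos"],s["eef_rot"],s["time"])
for n in("scene","side"):
    im,W=cloud(n);np.savez(n,im=im,W=W);cv2.imwrite(f"pics/{n}.png",im[...,::-1])
    m=(W[...,2]>.018)&(W[...,2]<.07)&(W[...,0]>.2)&(W[...,0]<.8)&(abs(W[...,1])<.5)
    k,l,st,c=cv2.connectedComponentsWithStats(m.astype(np.uint8))
    for i in range(1,k):
        if st[i,4]>60:
            P=W[l==i];print(n,st[i],P.min(0).round(3),P.max(0).round(3))
E
```

```text
[4.99681223e-01 1.08990713e-05 2.52819684e-01] [ 7.07095853e-01  7.07117485e-01 -3.99994584e-04 -3.95736899e-04] 0.0
scene [280 158  18  55 862] [ 0.426 -0.388  0.018] [ 0.53  -0.226  0.057]
scene [146 165  69  30 738] [ 0.638 -0.226  0.018] [ 0.785 -0.118  0.07 ]
scene [157 216  30  22 338] [ 0.616 -0.092  0.018] [ 0.685 -0.024  0.023]
scene [ 196  241   27   52 1053] [ 0.467 -0.071  0.018] [0.545 0.052 0.056]
scene [  12  265   66   36 1026] [0.706 0.151 0.018] [0.8   0.222 0.07 ]
scene [ 65 363  17  21 178] [0.551 0.279 0.018] [0.567 0.304 0.07 ]
side [192  86  76  32 838] [0.497 0.272 0.018] [0.763 0.5   0.07 ]
side [266 109  27  18 330] [0.709 0.145 0.018] [0.799 0.194 0.07 ]
side [212 149  34  25 283] [ 0.469 -0.078  0.018] [0.555 0.042 0.054]
side [276 162  61  33 506] [ 0.608 -0.284  0.018] [ 0.8   -0.177  0.07 ]
side [295 204  19  22  89] [ 0.63  -0.359  0.018] [ 0.652 -0.274  0.023]
side [220 207  59  46 593] [ 0.425 -0.414  0.018] [ 0.537 -0.234  0.053]
```

View pics/scene.png

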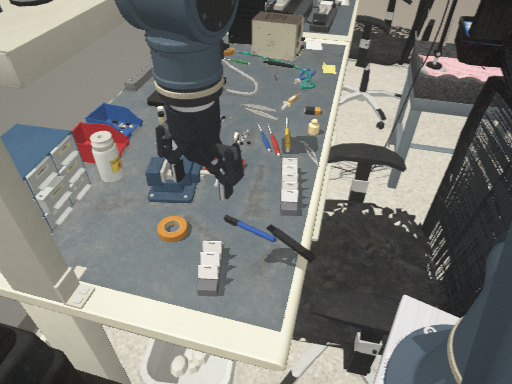

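View pics/side.png

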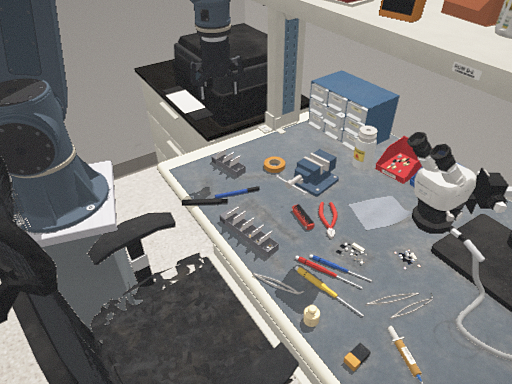

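The scene view shows the long strip at about (290,185), with its tab at the near end (289,210). The short strip is at (209,267), the pen at (250,229) and the brush at (290,242). In the side view the long strip runs from (222,215) to (275,248).

```bash
cat > fit.py <<'E'
from h import *
def fit(W,c,tag):
    m=(W[...,2]>.014)&(W[...,2]<.06)&(abs(W[...,0]-c[0])<.1)&(W[...,1]<-.19)&(W[...,1]>-.46)
    k,l,st,_=cv2.connectedComponentsWithStats(m.astype(np.uint8),connectivity=8)
    i=1+st[1:,4].argmax();P=W[l==i];r=P
    rect=cv2.minAreaRect(r[:,:2].astype(np.float32)*1000);print(tag,len(P),rect,cv2.boxPoints(rect).round().tolist(),P[:,2].max())
    top=P[(P[:,2]>.02)&(P[:,2]<.028)]
    rr=cv2.minAreaRect(top[:,:2].astype(np.float32)*1000);print(' rim',rr,cv2.boxPoints(rr).round().tolist())
    return P
E
python3 - <<'E'
from fit import *
for n in("scene","side"): fit(np.load(n+".npz")["W"],(.48,-.32),n)
E
```

```text
scene 886 ((477.1766052246094, -308.3658752441406), (40.82435607910156, 166.1770782470703), 26.314420700073242) [[422.0, -243.0], [496.0, -392.0], [532.0, -374.0], [459.0, -225.0]] 0.05686224698749316
 rim ((469.4772033691406, -294.1607971191406), (40.61955642700195, 133.28265380859375), 25.66436767578125) [[422.0, -243.0], [480.0, -363.0], [517.0, -345.0], [459.0, -225.0]]
side 733 ((481.1757507324219, -322.2590637207031), (42.04289245605469, 186.41238403320312), 25.717388153076172) [[422.0, -247.0], [503.0, -415.0], [541.0, -397.0], [460.0, -229.0]] 0.053496736959800346
 rim ((481.49688720703125, -322.0937194824219), (42.02632522583008, 186.31280517578125), 25.44737434387207) [[422.0, -247.0], [503.0, -415.0], [540.0, -397.0], [460.0, -229.0]]
```

Emit:
play_rows(grip=[0,0,0,0,0,0,0,0], translation=[[-4,0,0],[-8,0,0],[-12,0,0],[-16,0,0],[-20,0,0],[-24,0,0],[-27,0,0],[-27,0,0]], angular=[[0,0,0],[0,0,0],[0,0,0],[0,0,0],[0,0,0],[0,0,0],[0,0,0],[0,0,0]])

```text
time: 1.1
tcp_pos: [0.4996, -0.2716, 0.2526]
eef_rot: [0.708, 0.706, -0.0, -0.0]
contact_force: [-0.4, 1.2, 0.1]
grip_width: 0.0003
grasp_force: 0.0
```

Run:
```python
from fit import *
im,W=cloud("wrist");cv2.imwrite("pics/w1.png",im[...,::-1]);P=fit(W,(.48,-.32),"wrist")
d=np.array([.4305,-.9026]);n=np.array([.9026,.4305])
a=(P[:,:2]-[.481,-.322])@d;b=(P[:,:2]-[.481,-.322])@n
for lo in np.arange(-.1,.1,.008):
    s=(a>=lo)&(a<lo+.008)
    if s.any():print(round(lo,3),s.sum(),P[s,2].max().round(4),b[s].min().round(4),b[s].max().round(4))
t=P[a<-.07];print("tab z",np.percentile(t[:,2],[10,50,90]))
```

```text
wrist 3443 ((477.3599853515625, -309.16693115234375), (40.66405487060547, 164.8509063720703), 25.508563995361328) [[424.0, -244.0], [495.0, -392.0], [531.0, -375.0], [460.0, -226.0]] 0.05463823343471949
 rim ((476.6925964355469, -307.5765686035156), (40.031044006347656, 160.67132568359375), 25.679218292236328) [[424.0, -244.0], [493.0, -389.0], [530.0, -371.0], [460.0, -227.0]]
-0.1 125 0.0253 -0.0178 0.0219
-0.092 270 0.0254 -0.0177 0.0225
-0.084 260 0.025 -0.0178 0.0225
-0.076 285 0.0325 -0.0181 0.0226
-0.068 356 0.0511 -0.0173 0.0222
-0.06 140 0.0529 -0.0176 0.0223
-0.052 43 0.0241 -0.0178 0.0221
-0.044 260 0.0412 -0.0173 0.0222
-0.036 292 0.0546 -0.0174 0.0222
-0.028 28 0.0245 -0.0174 0.0223
-0.02 41 0.0248 -0.0177 0.0223
-0.012 271 0.0366 -0.0176 0.0224
-0.004 378 0.0541 -0.0171 0.0223
0.004 18 0.024 0.0205 0.0223
0.012 33 0.0246 -0.0174 0.0224
0.02 259 0.0338 -0.0173 0.0223
0.028 279 0.0517 -0.017 0.0224
0.036 16 0.0231 0.0202 0.0225
0.044 16 0.0237 0.0209 0.0224
0.052 61 0.0324 0.0135 0.0224
0.06 11 0.0244 0.0213 0.0224
0.068 1 0.0162 0.0226 0.0226
tab z [0.0214995  0.02303543 0.02432381]
```

View pics/w1.png

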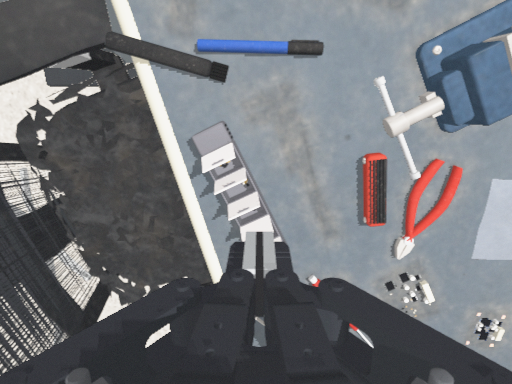

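The wrist view confirms the strip: tab at about (212,135), white lids running down to (255,225). Its yaw is 25.5°, which agrees with the side view. I'll go over the tab, turned in line with the row.

Emit:
play_rows(grip=[0,0,0,0,0,0,0,0,0,0], translation=[[1.7,-2.8,2],[3.4,-5.6,4],[3.4,-5.6,6],[3.4,-5.6,9],[3.4,-5.6,12],[3.4,-5.6,14.5],[3.4,-5.6,16.5],[3.4,-5.6,18],[3.4,-5.6,18],[3.4,-5.6,18]], angular=[[0,0,-0.12],[0,0,-0.24],[0,0,-0.36],[0,0,-0.445],[0,0,-0.445],[0,0,-0.445],[0,0,-0.445],[0,0,-0.445],[0,0,-0.445],[0,0,-0.445]])

```text
time: 2.4
tcp_pos: [0.4444, -0.236, 0.074]
eef_rot: [0.534, 0.846, 0.0, 0.0]
contact_force: [1.0, -0.7, 0.3]
grip_width: 0.0005
grasp_force: 0.0
```

Run:
```python
from fit import *
from scipy.spatial.transform import Rotation as Ro
s=telemetry.sense();R=Ro.from_quat(s["eef_rot"]).as_matrix();p=np.array(s["tcp_pos"]);print(p,R.round(3),s["contact_force"])
d=np.array([.4305,-.9026]);n=np.array([.9026,.4305]);C=np.array([.4825,-.319]);print((p[:2]-C)@d,(p[:2]-C)@n)
ims=[cloud(k)[0] for k in("side","wrist")]
cv2.imwrite("pics/s2.png",np.hstack([cv2.resize(ims[0][130:290,150:350],(500,400))[...,::-1],cv2.resize(ims[1][:,160:400],(250,400))[...,::-1]]))
```

```text
[ 0.44438171 -0.23599142  0.07399279] [[-0.431  0.903  0.001]
 [ 0.903  0.431 -0.   ]
 [-0.001  0.001 -1.   ]] [ 0.96908615 -0.69728498  0.2766812 ]
-0.09133346880433263 0.0013296224713985685
```

View pics/s2.png

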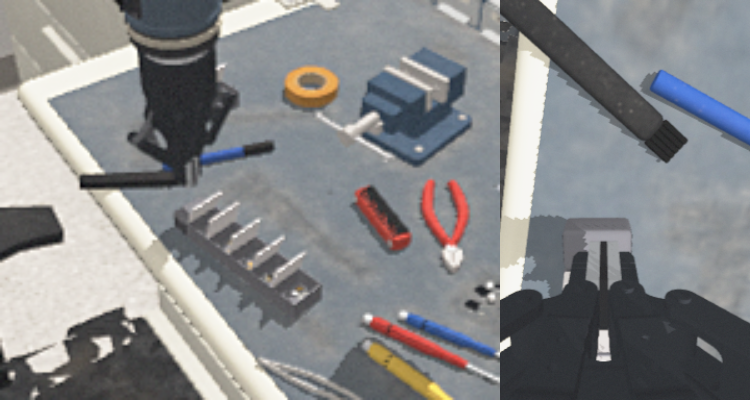

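The side view (crop) shows the fingers at (190,175), above the tab at (182,212). In the wrist crop the row is in line with the fingers. Next I descend to sweep height.

Emit:
play_rows(grip=[0,0,0,0,0], translation=[[0,0,0.8],[0,0,1.6],[0,0,2.2],[0,0,2.2],[0,0,2.2]], angular=[[0,0,0],[0,0,0],[0,0,0],[0,0,0],[0,0,0]])

```text
time: 3.12
tcp_pos: [0.444, -0.2361, 0.0514]
eef_rot: [0.534, 0.846, 0.0, 0.0]
contact_force: [0.2, 0.1, -0.3]
grip_width: 0.0
grasp_force: 0.0
```

Emit:
play_rows(grip=[0,0,0,0,0,0,0,0,0,0], translation=[[-0.5,0,0],[-1,0,0],[-1.5,0,0],[-2,0,0],[-2.5,0,0],[-3,0,0],[-3.5,0,0],[-4,0,0],[-4.5,0,0],[-4.5,0,0]], angular=[[0,0,0],[0,0,0],[0,0,0],[0,0,0],[0,0,0],[0,0,0],[0,0,0],[0,0,0],[0,0,0],[0,0,0]])

```text
time: 4.38
tcp_pos: [0.4635, -0.2769, 0.0513]
eef_rot: [0.534, 0.846, 0.0, 0.0]
contact_force: [-0.0, 0.0, -0.5]
grip_width: -0.0002
grasp_force: 0.0
```

Run:
```python
from fit import *
s=telemetry.sense();print(s["tcp_pos"],s["contact_force"])
im,W=cloud("side");fit(W,(.48,-.32),"side")
cv2.imwrite("pics/s3.png",cv2.resize(im[180:270,190:310],(600,450),interpolation=2)[...,::-1])
```

```text
[ 0.46348293 -0.27692211  0.05126636] [-0.04916577  0.01415505 -0.47347599]
side 746 ((481.8089294433594, -321.2047119140625), (43.784915924072266, 187.05776977539062), 25.68649673461914) [[422.0, -246.0], [503.0, -415.0], [542.0, -396.0], [461.0, -227.0]] 0.05991866877764345
 rim ((481.8230895996094, -321.85760498046875), (42.800537109375, 185.84103393554688), 25.524147033691406) [[422.0, -247.0], [503.0, -415.0], [541.0, -396.0], [461.0, -229.0]]
```

View pics/s3.png

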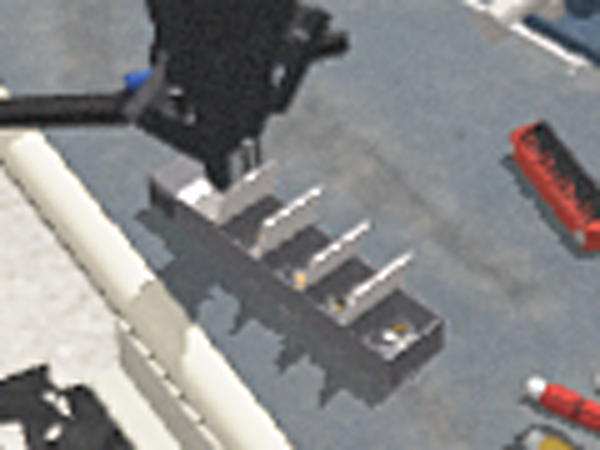

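The crop shows lid 1 folded flat at (205,195) and lids 2–5 still standing. The strip hasn't moved, so I'll continue.

Emit:
play_rows(grip=[0,0,0,0,0,0,0,0,0,0,0,0], translation=[[-0.6,0,0],[-1.2,0,0],[-1.8,0,0],[-2.4,0,0],[-3,0,0],[-3.6,0,0],[-4.2,0,0],[-4.8,0,0],[-5.4,0,0],[-6,0,0],[-6.6,0,0],[-7.2,0,0]], angular=[[0,0,0],[0,0,0],[0,0,0],[0,0,0],[0,0,0],[0,0,0],[0,0,0],[0,0,0],[0,0,0],[0,0,0],[0,0,0],[0,0,0]])

```text
time: 5.92
tcp_pos: [0.4944, -0.3419, 0.0512]
eef_rot: [0.534, 0.846, 0.0, -0.0]
contact_force: [0.2, 0.9, 1.4]
grip_width: -0.0002
grasp_force: 0.4
```

Emit:
play_rows(grip=[0,0,0,0,0,0,0,0,0,0,0,0], translation=[[-0.6,0,0],[-1.2,0,0],[-1.8,0,0],[-2.4,0,0],[-3,0,0],[-3.6,0,0],[-4.2,0,0],[-4.8,0,0],[-5.4,0,0],[-6,0,0],[-6.6,0,0],[-7,0,0]], angular=[[0,0,0],[0,0,0],[0,0,0],[0,0,0],[0,0,0],[0,0,0],[0,0,0],[0,0,0],[0,0,0],[0,0,0],[0,0,0],[0,0,0]])

```text
time: 7.42
tcp_pos: [0.5246, -0.4052, 0.0513]
eef_rot: [0.534, 0.846, -0.0, 0.0]
contact_force: [-0.2, -0.0, 0.1]
grip_width: 0.0001
grasp_force: 0.1
```

Run:
```python
from fit import *
s=telemetry.sense();print(s["tcp_pos"],s["contact_force"])
im,W=cloud("side");fit(W,(.48,-.32),"side")
cv2.imwrite("pics/s4.png",cv2.resize(im[180:270,190:310],(600,450),interpolation=2)[...,::-1])
```

```text
[ 0.52462769 -0.40517935  0.05127161] [-0.23239488 -0.04008947  0.07887434]
side 820 ((483.4685363769531, -328.20123291015625), (41.2332763671875, 202.72535705566406), 25.434642791748047) [[421.0, -246.0], [508.0, -429.0], [546.0, -411.0], [459.0, -228.0]] 0.05957078370948403
 rim ((480.48052978515625, -321.28802490234375), (40.88162612915039, 187.72784423828125), 24.972394943237305) [[422.0, -245.0], [502.0, -415.0], [539.0, -398.0], [459.0, -228.0]]
```

View pics/s4.png

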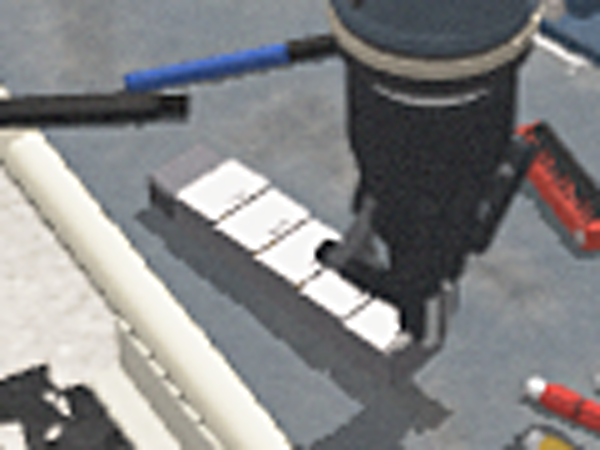

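All five lids are flat at (210,190) to (375,325). Now lift clear and check.

Emit:
play_rows(grip=[0,0,0,0,0,0,0,0], translation=[[0,0,-2],[0,0,-5],[0,0,-8],[0,0,-11],[0,0,-14],[0,0,-16],[0,0,-16],[0,0,-16]], angular=[[0,0,0],[0,0,0],[0,0,0],[0,0,0],[0,0,0],[0,0,0],[0,0,0],[0,0,0]])

```text
time: 8.48
tcp_pos: [0.5242, -0.4046, 0.2103]
eef_rot: [0.534, 0.846, 0.0, -0.001]
contact_force: [0.9, 0.0, -0.1]
grip_width: -0.0002
grasp_force: 0.0
```

Run:
```python
from fit import *
im,W=cloud("side");P=fit(W,(.48,-.32),"side")
a=(P[:,:2]-[.4825,-.319])@[.4305,-.9026]
for x in(-.066,-.034,-.002,.03,.062):
    s=(a>x+.004)&(a<x+.028)&(P[:,2]>.02);f=np.polyfit(a[s],P[s,2],1);print(s.sum(),"slope",f[0].round(3),"zmax",P[s,2].max().round(4))
```

```text
side 914 ((480.3363037109375, -321.42578125), (42.02895736694336, 188.84161376953125), 26.170785903930664) [[420.0, -246.0], [503.0, -415.0], [541.0, -397.0], [458.0, -227.0]] 0.031330377290906215
 rim ((480.8714904785156, -322.5148010253906), (42.02895736694336, 186.41481018066406), 26.170785903930664) [[421.0, -248.0], [503.0, -415.0], [541.0, -397.0], [459.0, -230.0]]
94 slope 0.082 zmax 0.0298
98 slope 0.056 zmax 0.0299
108 slope 0.073 zmax 0.0299
112 slope 0.081 zmax 0.0297
118 slope 0.122 zmax 0.0313
```

```bash
python3 -c "
from workcell import close_job
print(close_job())"
```

```text
the job is handed in; nothing more can be done
None
```

I folded all five lids of the longer strip shut in order and handed the job in at about 8.5 s; no verdict came back. The last side view put the lids at roughly 0.06–0.12 rad (limit 0.2) and the strip where it started; the hand is clear, and I didn't re-measure the shorter strip or the other things.

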